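# Start the hot-plate stirrer

## Robot

A 6-joint arm with a two-finger parallel gripper is mounted at the origin on the work surface. World frame = base frame: x ahead of the robot, y to its left, z up, the work surface at z = 0. Lengths are in m, angles in rad, forces in N, time in s.
With the tool pointing down it reaches from about 0.325 to 0.875 m from the base axis. Payload 4.4 kg.
Tool frame: the origin (TCP) lies at the very end of the fingers, on their centre line; the grasp point (between the pads) lies arm.pinch_z behind it (arm.pinch_z is the distance from the TCP to the grasp point, in m); z points along the fingers, y is the line along which they close (so a half turn about z gives the same grasp; the last joint's range is limited). The gripper opens to 85 mm and grips with 20 to 120 N. Pads are 22 mm wide; open, the fingers measure 114 mm over their backs; the gripper's body (76 mm by 85 mm) begins 54 mm behind the grasp point. The pads swing forward as they close: fully open they stand 13 mm farther back than shut.
Start: joints at [1.06, 0.207, 1.542, -0, 1.393, -0.15], TCP at [0.203, 0.538, 0.231] pointing down, gripper open.
Joint ranges: [-2.73, 2.73], [-0.86, 2.22], [0.23, 2.46], [-1.11, 4.25], [0.08, 2.63], [-2.82, 2.82]. Speed limits (rad/s): [2.79, 2.79, 3.14, 3.14, 3.14, 3.14].

## Interface

Orientations are given as a rotation vector (axis times angle).
In Python, from rig import arm gives the robot as it stands.
- The arm moves only by the tool arm_command, never from a script. Its argument "steps" is a list of rows, each a list of 3 entries, a list of its own where there are three numbers: the opening, from 0 (shut) to 1 (fully open), then the shift along the tool's x, y, z each as a share of 0.05 m, from -1 to 1, then the turn about the tool's z as a share of 0.1 rad, from -1 to 1. In form: [[claw, [dx, dy, dz], spin], ...]. A call has 1 to 8 rows; each row shifts and turns the commanded pose from where the row before left it, along the tool's axes as they then stand; what a row does not reach is not made up. A row lasts 1/8 s, in which the tool goes at most 62.5 mm and 10.7 degrees, less where a joint would pass 70% of its speed; a pose out of reach is approached as far as the arm can. A call with a number of a shift or a turn outside -1 to 1 is refused whole. A call with a gripper value outside its range is refused whole. The fingers move at their own pace and stop on an object; "grip_force" is the grip in N (left out, the last holds). Time passes only in rows, so rows that do not move let the fingers close. It gives the time, the measured TCP pose, the force, the opening and the grip force at its end, in the units of the state.
- arm.get_obs(): the state, without advancing time (a new reading comes with each control period).
- arm.capture(name): name is "side" or "top"; returns the picture (384x512x3 uint8, red, green, blue); there is no depth.
- arm.get_calibration(name): a dict with "camera_matrix" (3x3 intrinsics, pixels), "k1" (the pictures are not rectified: a ray, as slopes to the right and down, at radius r is drawn at 1 + k1 r^2 times it, then the intrinsics apply), "T" (4x4, takes a point from camera to world coordinates). Camera axes: x right, y down, z forward; pixel columns grow to the right and rows downward; lengths in m; the calibration is good to about 2 mm. A picture is of the moment at which its call begins. get_calibration takes no time and is no camera call.
- arm.hand_in(): hands the job in; it is judged then, once.
The state is a dict: "t": time; "joint_pos": joint angles; "joint_vel": joint speeds; "joint_efforts": joint torques, N m; "eef_pos": TCP position; "orientation": TCP orientation; "force": force on the tool from outside, world axes, zero at the start; "moment": the same for the moment, N m; "grip_width": finger opening in m; "gripper_force": force on a finger pad.
Only numpy, scipy, OpenCV 4.12 (cv2) and the standard library are available. Lean on these libraries where they do the work, as an engineer would, in place of code of your own. Each camera call takes 0.05 s, during which the arm holds its last target. There are 200 camera calls.

## Task

Start the stirrer under the beaker: push the green half of the power rocker down until the switch is fully on, then press the blue stir key fully down, then the orange heat key fully down, in that order; all three stay where they are pushed. Do not press the white timer key, and leave the beaker, the bottle and the pen cup standing where they are.

Things in the scene. Friction and masses are not known exactly. Their poses are not given: they have to be found in the camera images.
- stirrer: grey hot-plate stirrer, fixed, 300 x 250 mm (x, y). Origin on the bench under the middle of its row of controls; x points from the panel to the white plate, away from the robot; z up. Flat panel top 60 mm up, x -50 to 55 mm; plate top 78 mm up, x 55 to 245. Power rocker and three round keys stand in a row along y (x = 0) at y = -81, -27, 27, 81 mm; which stands where varies
- power_pad (a point): middle of the green (on) half of the power rocker, on its surface, 15 mm from the pivot line; moves with it. Rocker 28 mm wide (stirrer y); green half 24 mm long, on the robot's side (stirrer -x), black half beyond. Pivot in the surface, 70 mm above the bench. Off: this point is about 75 mm up, the outer end 78. On: green half level, 70 mm up (black end raised to 78)
- power (a joint): angle of the power rocker in rad: about 0 = off (green half raised), 0.34 = fully on (green half level). Stiff by friction (0.04 N m: about 3 N on the pad), no spring: it stays where it is left
- stir_top (a point): round blue push key, 26 mm across; this point is the centre of its top face, which starts about 72 mm above the bench (12 mm above the flat control panel) and goes down with the key. A black bezel 36 mm across and 3 mm high surrounds it. The stir key.
- stir (a joint): travel of the blue key in m: about 0 = up, 0.007 = fully down on its stop. Slides straight down against a steady friction of about 3 N, no spring: it stays where it is left
- heat_top (a point): round orange push key, 26 mm across; this point is the centre of its top face, which starts about 72 mm above the bench (12 mm above the flat control panel) and goes down with the key. A black bezel 36 mm across and 3 mm high surrounds it. The heat key.
- heat (a joint): travel of the orange key in m: about 0 = up, 0.007 = fully down on its stop. Slides straight down against a steady friction of about 3 N, no spring: it stays where it is left
- timer_top (a point): round white push key, 26 mm across; this point is the centre of its top face, which starts about 72 mm above the bench (12 mm above the flat control panel) and goes down with the key. A black bezel 36 mm across and 3 mm high surrounds it. The timer key, not to be pressed.
- timer (a joint): travel of the white key in m: about 0 = up, 0.007 = fully down on its stop. Slides straight down against a steady friction of about 3 N, no spring: it stays where it is left
- beaker: loose glass beaker with a white stirring bar in it, 72 mm across, 90 mm high, standing on the white plate; origin at the centre of its underside
- bottle: loose white bottle with green label and cap, 60 mm across, 150 mm high, on the bench to one side of the stirrer; origin at the centre of its underside
- pen_cup: loose green pen cup, 72 mm across, 90 mm high, its pens reaching to about 150 mm, on the bench to the other side; origin at the centre of its underside
Not all that is in view belongs to the job. Several things look just like the bottle: the one meant starts nearest to the robot's base.

How it is judged:
By the outcome, as a careful person would: the job done as asked, in the order asked, and still so for the second after the job is handed in, with the robot touching nothing.
It also fails if it takes over 43 s, if anything falls off the work surface, if the arm or the gripper's body presses on something with over 40 N, if the wrist force passes 120 N, or if a joint passes its speed limit or range.

## Working session

There is one attempt and no reset: what is moved stays moved. The work goes in short steps, Python scripts to look and compute and a tool call to move; the robot and the scene stay as the last step left them, time stands still between calls to the robot, and variables do not carry over. Pictures are saved under pics/ and viewed, at most 10 in all, crops included, and the job is handed in when it is done.

Besides the shell and the picture viewer there is one more tool, called after "Request:" by a JSON object that holds its "name" and its "arguments", one argument or row to a line. arm_command: Moves the arm, as the interface text tells. Its arguments: {"type":"object","properties":{"steps":{"type":"array"},"grip_force":{"type":"number"}},"required":["steps"]}

```bash
mkdir -p pics
cat > h.py <<'E'
import numpy as np, cv2
from rig import arm
def ray(n,uv):
    c=arm.get_calibration(n);K=np.array(c["camera_matrix"]);T=np.array(c["T"]);k=c["k1"]
    d=np.array([(uv[0]-K[0,2])/K[0,0],(uv[1]-K[1,2])/K[1,1]]);p=d.copy()
    for _ in range(30): p=d/(1+k*(p@p))
    return T[:3,3],T[:3,:3]@np.array([p[0],p[1],1])
def onz(n,uv,z):
    o,d=ray(n,uv);return o+d*(z-o[2])/d[2]
def proj(n,P):
    c=arm.get_calibration(n);K=np.array(c["camera_matrix"]);T=np.array(c["T"])
    q=T[:3,:3].T@(np.array(P)-T[:3,3]);p=q[:2]/q[2];p=p*(1+c["k1"]*(p@p))
    return np.array([K[0,0]*p[0]+K[0,2],K[1,1]*p[1]+K[1,2]])
E
python3 - <<'E'
from h import *
a=[arm.capture(n) for n in("top","side")]
for n,i in zip(("top","side"),a): cv2.imwrite(f"pics/{n}0.png",i[:,:,::-1])
print(arm.get_obs(),arm.pinch_z)
for n in("top","side"): print(arm.get_calibration(n))
E
```

```text
{'t': 0.1, 'joint_pos': array([ 1.05947357e+00,  2.07356735e-01,  1.54283863e+00,  4.41719596e-05,
        1.39350995e+00, -1.50501753e-01]), 'joint_vel': array([-9.07431442e-05, -1.28316074e-03, -5.18233523e-03, -9.06045534e-04,
       -5.07488378e-04,  4.87601837e-05]), 'joint_efforts': array([-3.05826916e-04, -3.84096730e+01, -2.92548716e+01, -1.72347236e-04,
        4.88366568e-03,  1.23501312e-05]), 'eef_pos': array([0.20265349, 0.53736083, 0.23021636]), 'orientation': array([-0.56358803, -3.08988553,  0.0031156 ]), 'force': array([-0.25920692, -0.55007904, -0.07875419]), 'moment': array([ 0.0035822 , -0.04494252,  0.01811065]), 'gripper_force': 0.0, 'grip_width': 0.08527770549635001} 0.0187
{'camera_matrix': array([[404.39735158,   0.        , 257.85629239],
       [  0.        , 404.39735158, 193.00486374],
       [  0.        ,   0.        ,   1.        ]]), 'k1': 0.00407204534262909, 'T': array([[-0.02802412, -0.99541262,  0.09147873,  0.5237808 ],
       [-0.99943276,  0.02961148,  0.01604104,  0.0308854 ],
       [-0.01867628, -0.0909773 , -0.99567782,  1.12784998],
       [ 0.        ,  0.        ,  0.        ,  1.        ]])}
{'camera_matrix': array([[365.10622392,   0.        , 252.68762472],
       [  0.        , 365.10622392, 189.34753935],
       [  0.        ,   0.        ,   1.        ]]), 'k1': 0.036342053984610004, 'T': array([[-9.60744328e-01, -1.50235386e-01,  2.33237357e-01,
         4.24545302e-01],
       [-2.77434989e-01,  5.19034755e-01, -8.08475572e-01,
         6.82007135e-01],
       [ 4.03345242e-04, -8.41446524e-01, -5.40340249e-01,
         5.23772263e-01],
       [ 0.00000000e+00,  0.00000000e+00,  0.00000000e+00,
         1.00000000e+00]])}
```

View pics/top0.png

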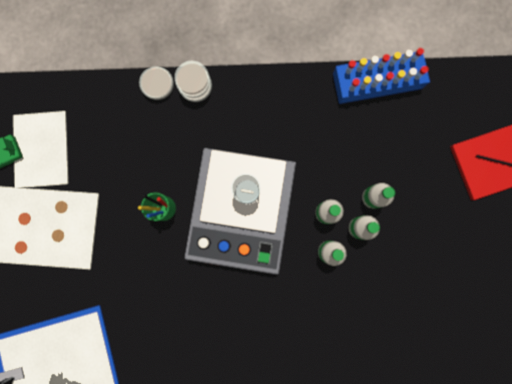

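View pics/side0.png

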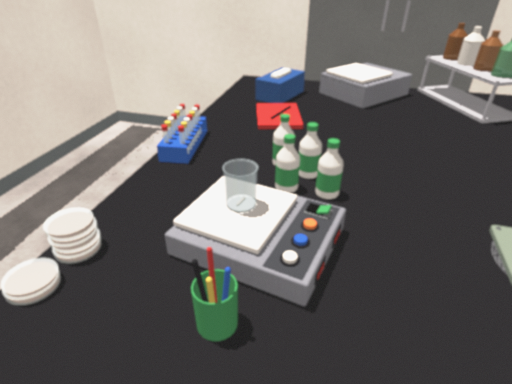

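The top view shows the panel row: white key (203,243), blue (224,246), orange (244,250), rocker (265,253) with its green half toward the robot. The side view shows the same order. Other things that could be mistaken for these are bottle caps near (338,255), the pen cup (156,208) and the red and white pegs (380,75). None of them are on the panel.

```bash
cat > m.py <<'E'
from h import *
def blobs(n,img,box):
    x0,y0,x1,y1=box;h=cv2.cvtColor(img,cv2.COLOR_RGB2HSV)[y0:y1,x0:x1]
    for c,lo,hi in(("white",(0,0,150),(179,70,255)),("blue",(105,130,70),(125,255,255)),("orange",(4,150,120),(20,255,255)),("green",(50,120,50),(85,255,255))):
        m=cv2.inRange(h,lo,hi);N,_,s,ce=cv2.connectedComponentsWithStats(m)
        for j in range(1,N):
            if s[j,4]>25: yield c,ce[j]+[x0,y0],s[j,4],s[j,:4]+[x0,y0,0,0]
E
python3 - <<'E'
from m import *
for n,b in(("top",(190,232,285,272)),("side",(275,195,345,268))):
    img=cv2.imread(f"pics/{n}0.png")[:,:,::-1].copy()
    for c,u,a,bb in blobs(n,img,b): print(n,c,u.round(1),a,bb,onz(n,u,.075 if c=="green" else .072).round(4))
img=cv2.imread("pics/top0.png");a=cv2.resize(img[225:280,180:300],None,fx=5,fy=5,interpolation=2)
b=cv2.resize(cv2.imread("pics/side0.png")[190:275,265:355],None,fx=5,fy=3.2,interpolation=2)
cv2.imwrite("pics/crop.png",np.vstack([a,cv2.copyMakeBorder(b,0,0,0,150,0)]))
E
```

```text
top white [202.9 242.5] 83 [198 238  11  10] [0.4958 0.1942 0.072 ]
top blue [223.3 245.9] 99 [218 241  12  11] [0.4857 0.1413 0.072 ]
top orange [243.8 249. ] 98 [239 244  11  11] [0.4762 0.0885 0.072 ]
top green [263.7 256.9] 100 [259 252  11  11] [0.4548 0.0374 0.075 ]
side white [285.7 211.4] 740 [275 195  32  51] [0.5295 0.0688 0.072 ]
side white [327.8 195.8] 44 [319 195  18   3] [ 0.4516 -0.0147  0.072 ]
side white [326.6 239. ] 389 [309 208  36  60] [0.4375 0.1338 0.072 ]
side white [289.5 255.8] 169 [282 250  16  13] [0.4957 0.1983 0.072 ]
side blue [300.1 239.1] 138 [293 234  15  12] [0.4853 0.1482 0.072 ]
side orange [309.5 225.3] 62 [303 220  14   9] [0.4747 0.1015 0.072 ]
side green [322.9 209.1] 81 [317 206  13   8] [0.4556 0.0433 0.075 ]
```

View pics/crop.png

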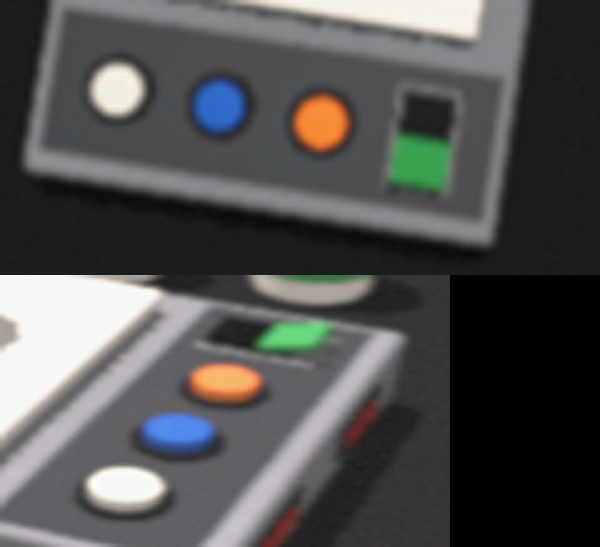

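The crop confirms the order white, blue, orange, rocker. Key spacing measures 53.8 mm against 54 expected, and the green centroid is within 1 mm of its predicted place, so I'll move there, gripper shut and staying high.

Request:
{"name": "arm_command", "arguments": {
  "steps": [
    [0, [0, 0, 0], -0.86],
    [0, [0, 0, 0], -0.86],
    [0, [-0.56, -0.74, 0], 0],
    [0, [-0.56, -0.74, 0], 0],
    [0, [-0.56, -0.74, 0], 0],
    [0, [-0.56, -0.74, 0], 0],
    [0, [-0.56, -0.74, 0], 0],
    [0, [-0.56, -0.74, 0], 0]
  ],
  "grip_force": 40
}}

```text
t: 1.1
eef_pos: [0.3265, 0.2869, 0.2309]
orientation: [-0.296, -3.127, 0.001]
force: [1.0, 0.3, 0.6]
grip_width: -0.0001
gripper_force: 0.0
```

Request:
{"name": "arm_command", "arguments": {
  "steps": [
    [0, [-0.56, -0.74, 0], 0],
    [0, [-0.56, -0.74, 0], 0],
    [0, [-0.56, -0.74, 0], 0],
    [0, [-0.56, -0.74, 0], 0],
    [0, [-0.56, -0.74, 0], 0],
    [0, [-0.56, -0.74, 0], 0],
    [0, [0, 0, 0], 0],
    [0, [0, 0, 0], 0]
  ]
}}

```text
t: 2.1
eef_pos: [0.4491, 0.0391, 0.2308]
orientation: [-0.297, -3.126, -0.001]
force: [-0.0, -0.8, 0.2]
grip_width: -0.0002
gripper_force: 0.0
```

```bash
cat > g.py <<'E'
from h import *
from scipy.spatial.transform import Rotation as R
o=arm.get_obs();M=R.from_rotvec(o["orientation"]).as_matrix()
print(o["t"],o["eef_pos"].round(4),M.round(3).tolist(),o["force"].round(1),o["grip_width"])
for n,p in dict(pad=(.4495,.0395,.1),rockerM=(.4515,.039,.1),orange=(.4762,.0895,.1),blue=(.4857,.1423,.1)).items():
    print(n,(M.T@(np.array(p)-o["eef_pos"])/.05).round(2))
E
python3 g.py
```

```text
2.1 [0.4491 0.0391 0.2308] [[-0.982, 0.188, -0.002], [0.188, 0.982, 0.001], [0.002, 0.0, -1.0]] [-0.  -0.8  0.2] -0.00018861824865916733
pad [-0.01  0.01  2.61]
rockerM [-0.05  0.01  2.61]
orange [-0.35  1.09  2.61]
blue [-0.34  2.16  2.62]
```

Request:
{"name": "arm_command", "arguments": {
  "steps": [
    [0, [0, 0, 0.9], 0],
    [0, [0, 0, 0.9], 0],
    [0, [0, 0, 0.8], 0],
    [0, [0, 0, 0.2], 0],
    [0, [0, 0, 0], 0]
  ]
}}

```text
t: 2.72
eef_pos: [0.4494, 0.0396, 0.0914]
orientation: [-0.294, -3.127, -0.0]
force: [-0.8, -0.3, 0.7]
grip_width: -0.0
gripper_force: 0.0
```

Run:
```python
from h import *
s=cv2.resize(arm.capture("side")[130:290,230:400],None,fx=3,fy=3)
t=cv2.resize(arm.capture("top")[180:290,180:300],None,fx=3,fy=3)
c=np.zeros((480,870,3),np.uint8);c[:,:510]=s;c[:330,510:]=t
cv2.imwrite("pics/a.png",cv2.resize(c[:,:,::-1],None,fx=.9,fy=.9))
```

```text
(no output)
```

View pics/a.png

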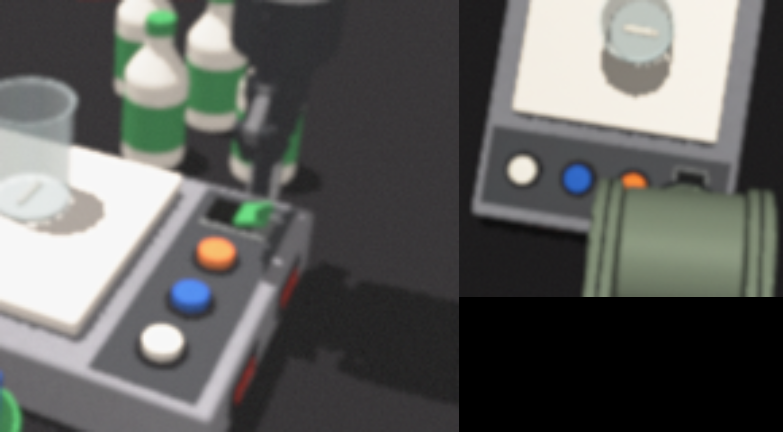

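The shut fingers stand over the outer part of the green half, at about (262,205) in the picture. The other keys and the bottles are clear. Next I press down gently.

Request:
{"name": "arm_command", "arguments": {
  "steps": [
    [0, [-0.02, 0, 0.2], 0],
    [0, [0, 0, 0.1], 0],
    [0, [0, 0, 0.05], 0],
    [0, [0, 0, 0.03], 0],
    [0, [0, 0, 0.03], 0],
    [0, [0, 0, 0], 0]
  ]
}}

```text
t: 3.58
eef_pos: [0.4507, 0.0386, 0.0706]
orientation: [0.296, 3.127, -0.0]
force: [1.6, 0.1, -0.0]
grip_width: -0.0004
gripper_force: 0.0
```

Request:
{"name": "arm_command", "arguments": {
  "steps": [
    [0, [0, 0, 0.03], 0],
    [0, [0, 0, 0], 0]
  ]
}}

```text
t: 3.82
eef_pos: [0.451, 0.0385, 0.07]
orientation: [0.296, 3.127, -0.0]
force: [-2.8, -1.1, 6.8]
grip_width: -0.0002
gripper_force: 3.3
```

Request:
{"name": "arm_command", "arguments": {
  "steps": [
    [0, [0, 0, 0.03], 0],
    [0, [0, 0, 0], 0]
  ]
}}

```text
t: 4.08
eef_pos: [0.451, 0.0385, 0.0699]
orientation: [-0.296, -3.127, 0.001]
force: [-6.4, 1.0, 17.9]
grip_width: -0.0002
gripper_force: 8.9
```

There is a firm stop at z = 0.070 with 18 N, which is the expected level height. Now lift and go over the blue key.

Request:
{"name": "arm_command", "arguments": {
  "steps": [
    [0, [0, 0, -0.6], 0],
    [0, [-0.1, 0.54, 0], 0],
    [0, [-0.1, 0.54, 0], 0],
    [0, [-0.09, 0.54, 0], 0],
    [0, [0, 0.54, 0], 0],
    [0, [0, 0, 0], 0],
    [0, [0, 0, 0], 0]
  ]
}}

```text
t: 4.95
eef_pos: [0.4849, 0.1415, 0.0975]
orientation: [-0.296, -3.127, 0.001]
force: [-0.7, 0.3, -0.1]
grip_width: -0.0001
gripper_force: 0.0
```

```bash
python3 g.py
python3 - <<'E'
from h import *
s=cv2.resize(arm.capture("side")[150:290,240:390],None,fx=4,fy=4)
cv2.imwrite("pics/b.png",s[:,:,::-1])
E
```

```text
4.95 [0.4849 0.1415 0.0975] [[-0.982, 0.187, -0.0], [0.187, 0.982, -0.001], [0.0, -0.001, -1.0]] [-0.7  0.3 -0.1] -6.24106212553577e-05
pad [ 0.31 -2.14 -0.05]
rockerM [ 0.27 -2.14 -0.05]
orange [-0.02 -1.05 -0.05]
blue [-0.01  0.02 -0.05]
```

View pics/b.png

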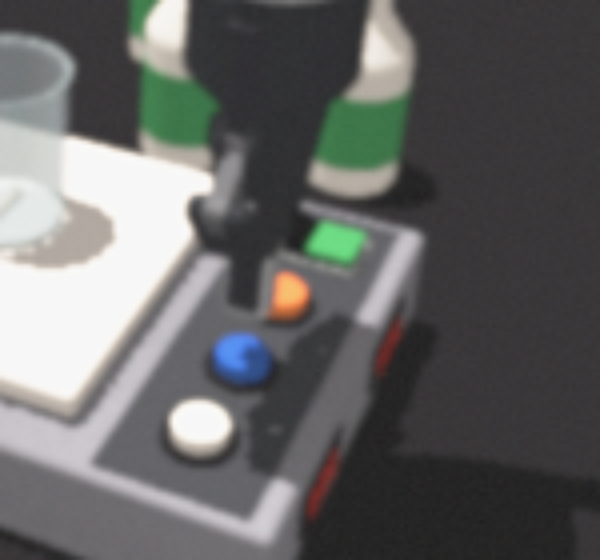

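The green half (338,242) lies level, so the switch is on. The fingers are over the blue key (240,358), so I press it to about z = 0.065.

Request:
{"name": "arm_command", "arguments": {
  "steps": [
    [0, [0, 0, 0.3], 0],
    [0, [0, 0, 0.15], 0],
    [0, [0, 0, 0.1], 0],
    [0, [0, 0, 0.05], 0],
    [0, [0, 0, 0.04], 0],
    [0, [0, 0, 0], 0]
  ]
}}

```text
t: 5.75
eef_pos: [0.4856, 0.1422, 0.0658]
orientation: [0.296, 3.126, 0.001]
force: [0.7, 0.3, 0.1]
grip_width: 0.0
gripper_force: 0.0
```

Request:
{"name": "arm_command", "arguments": {
  "steps": [
    [0, [0, 0, 0.03], 0],
    [0, [0, 0, 0], 0]
  ]
}}

```text
t: 6.0
eef_pos: [0.4859, 0.1422, 0.065]
orientation: [0.296, 3.126, 0.001]
force: [-1.0, 0.1, 4.1]
grip_width: 0.0002
gripper_force: 2.2
```

Request:
{"name": "arm_command", "arguments": {
  "steps": [
    [0, [0, 0, 0.04], 0],
    [0, [0, 0, 0], 0]
  ]
}}

```text
t: 6.25
eef_pos: [0.4859, 0.1422, 0.0647]
orientation: [0.296, 3.127, 0.0]
force: [-6.1, -0.7, 16.0]
grip_width: 0.0001
gripper_force: 8.4
```

Blue is on its stop at 0.0647 with 16 N. Now lift and go to orange.

Request:
{"name": "arm_command", "arguments": {
  "steps": [
    [0, [0, 0, -0.7], 0],
    [0, [0, -0.36, 0], 0],
    [0, [0, -0.36, 0], 0],
    [0, [0, -0.35, 0], 0],
    [0, [0, 0, 0], 0],
    [0, [0, 0, 0], 0]
  ]
}}

```text
t: 7.0
eef_pos: [0.4749, 0.0892, 0.0968]
orientation: [-0.297, -3.127, -0.0]
force: [0.8, -0.2, -0.3]
grip_width: -0.0003
gripper_force: 0.0
```

```bash
python3 g.py
```

```text
7.0 [0.4749 0.0892 0.0968] [[-0.982, 0.189, -0.001], [0.189, 0.982, 0.0], [0.001, 0.0, -1.0]] [ 0.8 -0.2 -0.3] -0.00027646816568910863
pad [ 0.31 -1.07 -0.06]
rockerM [ 0.27 -1.07 -0.06]
orange [-0.02  0.01 -0.06]
blue [-0.01  1.08 -0.06]
```

Request:
{"name": "arm_command", "arguments": {
  "steps": [
    [0, [-0.02, 0, 0.3], 0],
    [0, [0, 0, 0.15], 0],
    [0, [0, 0, 0.1], 0],
    [0, [0, 0, 0.05], 0],
    [0, [0, 0, 0.05], 0],
    [0, [0, 0, 0], 0]
  ]
}}

```text
t: 7.75
eef_pos: [0.4764, 0.0893, 0.065]
orientation: [0.296, 3.127, 0.0]
force: [-1.1, -0.1, 2.1]
grip_width: 0.0001
gripper_force: 0.7
```

Request:
{"name": "arm_command", "arguments": {
  "steps": [
    [0, [0, 0, 0.04], 0],
    [0, [0, 0, 0], 0]
  ]
}}

```text
t: 8.0
eef_pos: [0.4765, 0.0893, 0.0647]
orientation: [0.296, 3.127, -0.0]
force: [-7.0, -0.3, 15.0]
grip_width: 0.0002
gripper_force: 7.7
```

Orange is on its stop. Now lift clear, back off toward the robot and check.

Request:
{"name": "arm_command", "arguments": {
  "steps": [
    [0, [0, 0, -0.9], 0],
    [0, [0, 0, -0.9], 0],
    [0, [0, 0, -0.9], 0],
    [0, [0.9, 0, 0], 0],
    [0, [0.9, 0, 0], 0],
    [0, [0, 0, 0], 0],
    [0, [0, 0, 0], 0]
  ]
}}

```text
t: 8.88
eef_pos: [0.3889, 0.1061, 0.1983]
orientation: [0.296, 3.125, 0.0]
force: [0.3, 0.3, 0.1]
grip_width: -0.0002
gripper_force: 0.0
```

Run:
```python
from h import *
s=cv2.resize(arm.capture("side")[140:350,180:370],None,fx=2.5,fy=2.5)
t=cv2.resize(arm.capture("top")[140:280,130:350],None,fx=1.3,fy=1.3)
c=np.zeros((525,475+286,3),np.uint8);c[:,:475]=s;c[:182,475:]=t
cv2.imwrite("pics/c.png",c[:,:,::-1])
```

```text
(no output)
```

View pics/c.png

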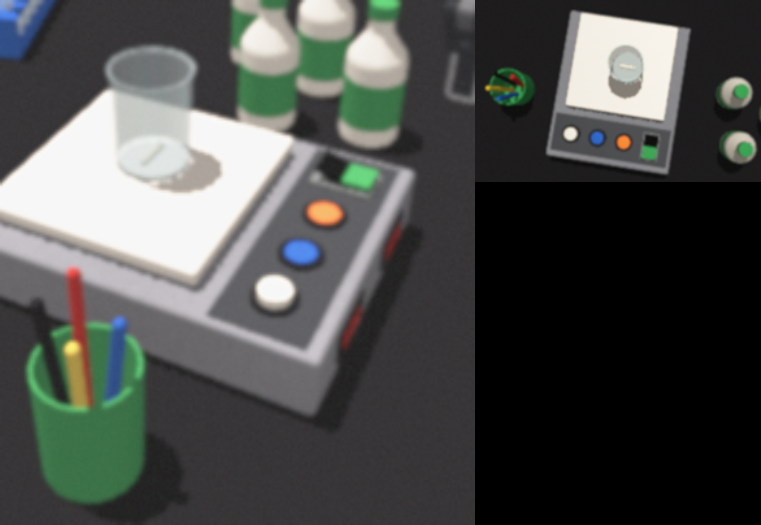

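The blue (302,252) and orange (325,212) keys are down, the white key (275,292) is still up, and the green half (360,176) is level. The beaker, bottle and pen cup still stand where they were.

```bash
python3 -c "
from rig import arm
print(arm.hand_in())"
```

```text
the job is handed in; nothing more can be done
None
```

The power rocker is fully on, then the stir and heat keys were pressed to their stops in that order; the timer key, beaker, bottle and pen cup were left untouched, and the job was handed in at about 9 s.

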